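Emergency-stop check at the yellow-room bench

TASK

Do the daily emergency-stop check on this bench: push the red mushroom button on the yellow box fully down, where it stays, then turn its head clockwise, following it as it rises, until it is fully up again, and let go of it. Do not press the black mushroom button on the grey box.

Things in the scene. Friction and masses are not known exactly. Their poses are not given: they have to be found in the camera images.
- stop_top (a point): Centre of the flat top of the red mushroom head, on its turning axis; moves with the head. The head is an upright round red cylinder, 40 mm across, 26 mm tall, edges rounded 4 mm, three white arrows on top, on a 24 mm stem over the middle of a fixed yellow box, 90 x 90 x 70 mm tall, which has a flat collar 52 mm across and 4 mm thick on top. z is up.
- stop_press (a joint): How far the red head is pressed down, m: 0 up (at the start; top 114 mm above the table, underside 14 mm above the collar), 0.010 fully down at its stop (top at 104 mm, underside 4 mm above the collar). Pressing takes about 3 to 4.5 N. A catch with 2.6 N friction holds it at any depth against a weak spring; turning the head brings it up.
- stop_twist (a joint): Turn of the red head, rad, clockwise from above: 0 at rest, stop at 0.9 (52 degrees). A cam lifts the head in step with the turn, fully down at 0 to fully up at 0.9, so fingers holding it should rise 10 mm during the turn. Takes under 0.1 N m. Let go, it springs back to 0 in about 1 s while the head stays up. It does not turn anticlockwise past 0.
- hold_press (a joint): How far the black mushroom head on the grey box (a bystander of the same shape and sizes as the red one on the yellow box) is pressed down, m: 0 up, 0.010 fully down. Leave it up. The two boxes stand on the left and right of the table, either way round, in any start.
Not all that is in view belongs to the job. Leave any pink look-alike of the part that bears hold_press alone.

How it is judged:
By the outcome, as a careful person would: the job done as asked, in the order asked, and still so for the second after the job is handed in, with the robot touching nothing.
It also fails if it takes over 48 s, if anything falls off the work surface, if the arm or the gripper's body presses on something with over 40 N, if the wrist force passes 120 N, or if a joint passes its speed limit or range.

ROBOT

A 6-joint arm with a two-finger parallel gripper is mounted at the origin on the work surface. World frame = base frame: x ahead of the robot, y to its left, z up, the work surface at z = 0. Lengths are in m, angles in degrees, forces in N, time in s.
With the tool pointing down it reaches from about 0.375 to 0.9 m from the base axis. Payload 3.1 kg.
Tool frame: the origin (TCP) lies where the fingers leave the gripper's body, on its centre line; the fingertips stand bot.tips_ahead ahead of it and the grasp point (between the pads) lies 51 mm ahead of it (bot.tips_ahead is the distance from the TCP to the fingertips, in m); z points along the fingers, x is the direction in which the jaws open and shut, and the axes are right-handed (so a half turn about z gives the same grasp; the last joint's range is limited). The gripper opens to 87 mm and grips with 3 to 60 N. Pads are 19 mm wide; open, the fingers measure 117 mm over their backs; the gripper's body (75 mm by 190 mm) begins 51 mm behind the grasp point.
Start: joints at [-82.535, 30.224, 82.088, -0, 67.689, -10.227], TCP at [0.19, -0.595, 0.292] pointing down, gripper open.
Joint ranges: [-176.69, 176.69], [-43.24, 126.21], [12.49, 139.97], [-82, 262], [0, 151.66], [-163.58, 163.58]. Speed limits (degrees/s): [159.86, 159.86, 180, 180, 180, 180].

INTERFACE

Orientations are given as a 3x3 rotation matrix whose columns are the frame's x, y, z axes.
In Python, from rig import bot, vision, nets gives the robot as it stands.
- The arm moves only by the tool play_rows, never from a script. Its argument "series" is a list of rows, each an object of numbers: "tx", "ty", "tz": the shift along the world's x, y, z as a fraction of full scale; "turn": the turn about the world's z as a fraction of full scale. A call has 1 to 10 rows; each row shifts and turns the commanded pose from where the row before left it; what a row does not reach is not made up. Full scale, the value 1, is 0.8 m for a shift and 60 degrees for a turn. A row lasts 1/10 s, in which the tool goes at most 50 mm and 8.59 degrees, less where a joint would pass 70% of its speed; a pose out of reach is approached as far as the arm can. A call with a number of a shift or a turn outside -1 to 1 is refused whole. A call with a gripper value outside its range is refused whole. "gripper" is the opening, from 0 (shut) to 1 (fully open), set as the call begins (left out, the last holds). The fingers move at their own pace and stop on an object; the grip force is fixed at half the most. Time passes only in rows, so rows that do not move let the fingers close. It gives the time, the measured TCP pose, the force and the opening at its end, in the units of the state.
- bot.read_state(): the state, without advancing time (a new reading comes with each control period).
- vision.capture(name): name is "scene" or "top"; returns a dict with "pixels" (400x640x3 uint8, blue, green, red), "fx", "fy", "cx", "cy" (pixels), "extrinsics" (4x4, takes a point from camera to world coordinates). Camera axes: x right, y down, z forward; pixel columns grow to the right and rows downward; lengths in m; the calibration is good to about 2 mm. A picture is of the moment at which its call begins. There is no depth.
- bot.hand_in(): hands the job in, once; it reports no verdict.
Trained networks look in a picture, given as the dict that the camera call returned (one of the last four; its "shot" number tells which), for a name from the list of things; names that differ only in an ending like _2 or _b are one class to them, and where a whole thing is asked for, a point or a joint stands for the part that bears it (a point fixed in the world has none). Each returns a list of dicts, best first, with "confidence" (0 to 1); they miss things now and then, are a little off and sometimes report something else, mostly with a low value. They report only what shows in the picture. A call takes as long as a camera call. They do not tell look-alikes from the thing itself.
- nets.look_for(picture, query): "at" ([column, row] as shares, 0 to 1, of the picture: columns of its width, rows of its height, amid what is visible of it).
- nets.masks_of(picture, query): "region" (400x640 bool, what is visible of it) and "at" ([column, row] as shares, 0 to 1, of the picture: columns of its width, rows of its height, amid what is visible of it).
The state is a dict: "time_s": time; "joint_positions": joint angles; "qvel": joint speeds; "tau": joint torques, N m; "position": TCP position; "tcp_rot": TCP orientation; "force": force on the tool from outside, world axes, zero at the start; "moment": the same for the moment, N m; "opening": opening from 0.0 (shut) to 1.0 (fully open).
Only numpy, scipy, OpenCV 4.12 (cv2) and the standard library are available. Lean on these libraries where they do the work, as an engineer would, in place of code of your own. Each camera call takes 0.05 s, during which the arm holds its last target.

## Working session

There is one attempt and no reset: what is moved stays moved. The work goes in short steps, Python scripts to look and compute and a tool call to move; the robot and the scene stay as the last step left them, time stands still between calls to the robot, and variables do not carry over. Pictures are saved under pics/ and viewed, and the job is handed in when it is done.

Besides the shell and the picture viewer there is one more tool, called by a JSON object that holds its "op" and its "data", one argument or row to a line. play_rows: Moves the arm, as the interface text tells. Shift numbers are shares of 0.8 m and turn numbers shares of 60 degrees, none past 1 either way. Its arguments: {"type":"object","properties":{"series":{"type":"array"},"gripper":{"type":"number"}},"required":["series"]}

```bash
mkdir -p pics; ls; python3 - <<'E'
from rig import bot,vision,nets
import cv2
s=bot.read_state();print({k:s[k] for k in('time_s','position','tcp_rot','force','opening')},bot.tips_ahead)
for n in('scene','top'):
    p=vision.capture(n);cv2.imwrite(f'pics/{n}0.png',p['pixels'])
    print(n,p['fx'],p['cx'],p['cy'],p['extrinsics'])
    for q in('stop_top','stop_press','hold_press'):
        print(q,[(round(d['at'][0]*640,1),round(d['at'][1]*400,1),round(d['confidence'],2)) for d in nets.look_for(p,q)])
E
```

```text
pics
{'time_s': 0.0, 'position': array([ 0.18990007, -0.59482954,  0.29125198]), 'tcp_rot': array([[ 3.03932451e-01, -9.52693533e-01, -3.13238943e-04],
       [-9.52691102e-01, -3.03932393e-01,  2.18295200e-03],
       [-2.17488772e-03, -3.65049998e-04, -9.99997568e-01]]), 'force': array([ 0.34765087, -0.77366811, -0.28701076]), 'opening': 0.9985569529575239} 0.0697
scene 390.4779754805298 319.3898498166835 196.0095062055424 [[ 0.3421788   0.76646293 -0.5435515   1.13345096]
 [ 0.93959821 -0.28421439  0.19072856 -0.33100274]
 [-0.00829878 -0.57598329 -0.81741934  1.00091896]
 [ 0.          0.          0.          1.        ]]
stop_top [(412.0, 166.7, 0.51)]
stop_press [(414.0, 167.7, 0.76)]
hold_press [(272.6, 213.6, 0.78), (192.7, 215.3, 0.5)]
top 495.27441146897746 319.73182331329446 202.4003513433495 [[ 0.0110099  -0.99766514  0.06740211  0.46502512]
 [-0.99989825 -0.01037301  0.00979194 -0.10964536]
 [-0.00906991 -0.06750306 -0.99767784  1.30538092]
 [ 0.          0.          0.          1.        ]]
stop_top [(208.3, 209.6, 0.51)]
stop_press [(209.7, 207.8, 0.53)]
hold_press [(471.4, 233.1, 0.79), (383.1, 202.6, 0.69)]
```

View pics/scene0.png

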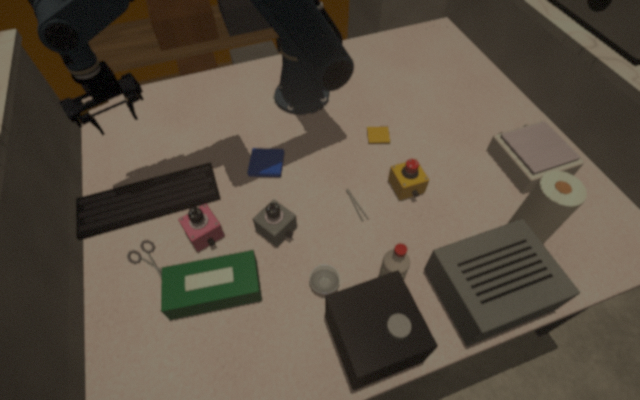

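View pics/top0.png

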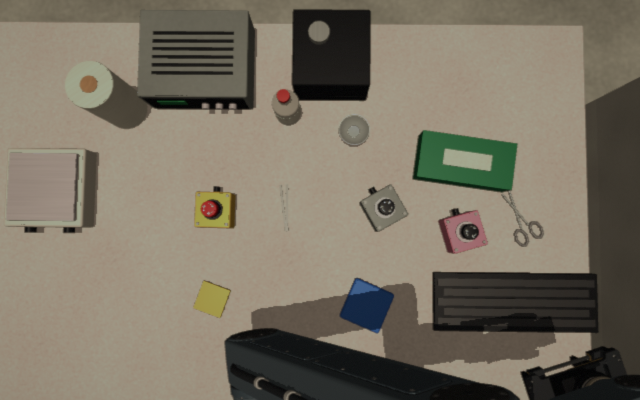

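The red head on the yellow box is at top (209,208) and scene (411,166). Other candidates are a red-capped bottle at top (285,97), which isn't on a box, the black head on the grey box at (384,207), and the pink look-alike at (465,232). Only the yellow-box button fits the description, so I'll confirm it in a crop and triangulate.

```bash
cat > h.py <<'E'
from rig import bot,vision,nets
import cv2,numpy as np
from scipy.optimize import least_squares
def proj(p,X):
    T=np.linalg.inv(p['extrinsics']);c=T[:3,:3]@X+T[:3,3]
    return np.array([p['fx']*c[0]/c[2]+p['cx'],p['fy']*c[1]/c[2]+p['cy']])
def plane(p,uv,z):
    d=p['extrinsics'][:3,:3]@np.array([(uv[0]-p['cx'])/p['fx'],(uv[1]-p['cy'])/p['fy'],1]);o=p['extrinsics'][:3,3]
    return o+d*(z-o[2])/d[2]
def redmask(p,uv,r=22):
    hsv=cv2.cvtColor(p['pixels'],cv2.COLOR_BGR2HSV)
    m=((hsv[...,0]<8)|(hsv[...,0]>170))&(hsv[...,1]>130)&(hsv[...,2]>60)
    w=np.zeros_like(m);w[uv[1]-r:uv[1]+r,uv[0]-r:uv[0]+r]=1
    return m&w
E
python3 - <<'E'
from h import *
crops=[]
for n,uv in(('scene',(411,166)),('top',(209,208))):
    p=vision.capture(n)
    m=redmask(p,uv);ys,xs=np.nonzero(m)
    # head silhouette: fit center of cylinder z .088-.114 (mid .101)
    c=np.array([(xs.min()+xs.max())/2,(ys.min()+ys.max())/2])
    print(n,m.sum(),xs.min(),xs.max(),ys.min(),ys.max(),c,xs.mean(),ys.mean(),plane(p,c,.101),plane(p,(xs.mean(),ys.mean()),.101))
    r=30;a=p['pixels'][uv[1]-r:uv[1]+r,uv[0]-r:uv[0]+r].copy()
    b=a.copy();b[m[uv[1]-r:uv[1]+r,uv[0]-r:uv[0]+r]]=(255,0,0)
    crops.append(cv2.resize(np.vstack([a,b]),None,fx=5,fy=5,interpolation=0))
cv2.imwrite('pics/c1.png',np.hstack(crops))
E
```

```text
scene 131 406 417 159 172 [411.5 165.5] 411.5038167938931 165.46564885496184 [0.52598314 0.17403131 0.101     ] [0.52586897 0.17410404 0.101     ]
top 176 201 217 201 216 [209.  208.5] 209.32954545454547 208.41477272727272 [0.52866404 0.17222994 0.101     ] [0.52888075 0.17142955 0.101     ]
```

View pics/c1.png

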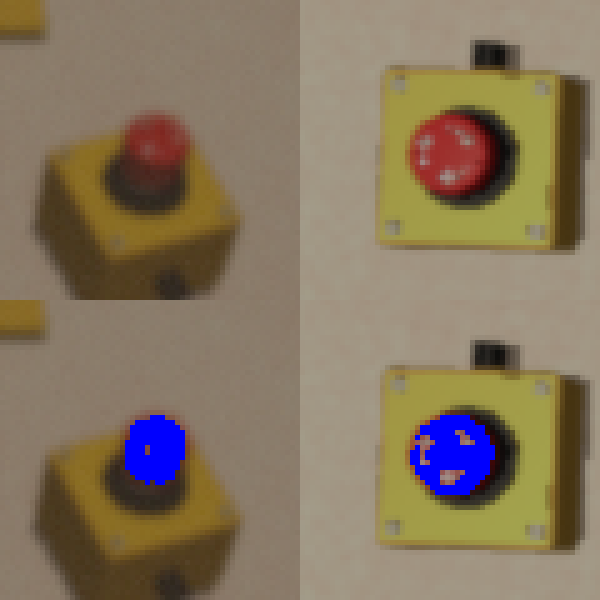

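Crop confirms it: red head with white arrows on the yellow box, axis at about (0.5285, 0.1725). I'll move above it at the current height while turning the wrist, so that there is room for the clockwise turn.

{"op": "play_rows", "data": {
  "series": [
    {"tx":0.02,"ty":0.043,"turn":0.04},
    {"tx":0.02,"ty":0.043,"turn":0.04},
    {"tx":0.02,"ty":0.043,"turn":0.04},
    {"tx":0.02,"ty":0.043,"turn":0.04},
    {"tx":0.02,"ty":0.043,"turn":0.04},
    {"tx":0.02,"ty":0.043,"turn":0.04},
    {"tx":0.02,"ty":0.043,"turn":0.04},
    {"tx":0.02,"ty":0.043,"turn":0.04},
    {"tx":0.02,"ty":0.043,"turn":0.04},
    {"tx":0.02,"ty":0.043,"turn":0.04}
  ],
  "gripper": 1
}}

```text
invalid input
```

{"op": "play_rows", "data": {
  "series": [
    {"tx":0.02,"ty":0.043,"turn":0.04},
    {"tx":0.02,"ty":0.043,"turn":0.04},
    {"tx":0.02,"ty":0.043,"turn":0.04},
    {"tx":0.02,"ty":0.043,"turn":0.04},
    {"tx":0.02,"ty":0.043,"turn":0.04},
    {"tx":0.02,"ty":0.043,"turn":0.04},
    {"tx":0.02,"ty":0.043,"turn":0.04},
    {"tx":0.02,"ty":0.043,"turn":0.04},
    {"tx":0.02,"ty":0.043,"turn":0.04},
    {"tx":0.02,"ty":0.043,"turn":0.04}
  ]
}}

```text
invalid input
```

{"op": "play_rows", "data": {
  "series": [
    {"tx":0.02,"ty":0.043,"tz":0,"turn":0.04},
    {"tx":0.02,"ty":0.043,"tz":0,"turn":0.04}
  ],
  "gripper": 1
}}

```text
time_s: 0.7
position: [0.2218, -0.5266, 0.292]
tcp_rot: [[0.382, -0.924, 0.0], [-0.924, -0.382, -0.0], [0.0, -0.0, -1.0]]
force: [0.5, 0.9, 0.9]
opening: 0.995
```

All four keys are required in every row. Turning is positive counter-clockwise, as expected.

{"op": "play_rows", "data": {
  "series": [
    {"tx":0.02,"ty":0.044,"tz":0,"turn":0.04},
    {"tx":0.02,"ty":0.044,"tz":0,"turn":0.04},
    {"tx":0.02,"ty":0.044,"tz":0,"turn":0.04},
    {"tx":0.02,"ty":0.044,"tz":0,"turn":0.04},
    {"tx":0.02,"ty":0.044,"tz":0,"turn":0.04},
    {"tx":0.02,"ty":0.044,"tz":0,"turn":0.04},
    {"tx":0.02,"ty":0.044,"tz":0,"turn":0.04},
    {"tx":0.02,"ty":0.044,"tz":0,"turn":0.04},
    {"tx":0.02,"ty":0.044,"tz":0,"turn":0.04},
    {"tx":0.02,"ty":0.044,"tz":0,"turn":0.04}
  ]
}}

```text
time_s: 1.7
position: [0.3825, -0.1733, 0.2926]
tcp_rot: [[0.726, -0.687, 0.001], [-0.687, -0.726, -0.001], [0.001, -0.0, -1.0]]
force: [0.6, -0.3, 0.3]
opening: 0.999
```

{"op": "play_rows", "data": {
  "series": [
    {"tx":0.02,"ty":0.044,"tz":0,"turn":0.04},
    {"tx":0.02,"ty":0.044,"tz":0,"turn":0.04},
    {"tx":0.02,"ty":0.044,"tz":0,"turn":0.04},
    {"tx":0.02,"ty":0.044,"tz":0,"turn":0.04},
    {"tx":0.02,"ty":0.044,"tz":0,"turn":0.04},
    {"tx":0.02,"ty":0.044,"tz":0,"turn":0.04},
    {"tx":0.02,"ty":0.044,"tz":0,"turn":0.04},
    {"tx":0.02,"ty":0.044,"tz":0,"turn":0.04},
    {"tx":0.02,"ty":0.044,"tz":0,"turn":0.04},
    {"tx":0,"ty":0,"tz":0,"turn":0}
  ]
}}

```text
time_s: 2.7
position: [0.5279, 0.1459, 0.2926]
tcp_rot: [[0.93, -0.368, 0.003], [-0.368, -0.93, 0.002], [0.003, -0.003, -1.0]]
force: [-0.2, -1.9, 0.4]
opening: 0.999
```

{"op": "play_rows", "data": {
  "series": [
    {"tx":0.001,"ty":0.033,"tz":0,"turn":0},
    {"tx":0,"ty":0,"tz":-0.04,"turn":0},
    {"tx":0,"ty":0,"tz":-0.04,"turn":0},
    {"tx":0,"ty":0,"tz":-0.035,"turn":0},
    {"tx":0,"ty":0,"tz":0,"turn":0},
    {"tx":0,"ty":0,"tz":0,"turn":0}
  ]
}}

```text
time_s: 3.3
position: [0.5268, 0.1681, 0.2004]
tcp_rot: [[0.928, -0.374, -0.001], [-0.374, -0.928, -0.0], [-0.001, 0.001, -1.0]]
force: [0.5, -0.2, -0.0]
opening: 0.996
```

```bash
python3 - <<'E'
from h import *
s=bot.read_state();print(s['position'],s['joint_positions'],s['force'])
L=[]
for n in('scene','top'):
    p=vision.capture(n);u,v=proj(p,np.array([.5285,.1725,.114])).astype(int);r=60
    T=s['tcp_rot'];P=s['position']
    for e in(-.0435,.0435):
        q=P+T[:,0]*e+T[:,2]*.0697;a=proj(p,q);cv2.circle(p['pixels'],tuple(int(x) for x in a),1,(0,255,0),-1)
    L.append(cv2.resize(p['pixels'][v-r:v+r,u-r:u+r],(400,400),interpolation=0))
cv2.imwrite('pics/c2.png',np.hstack(L))
E
```

```text
[0.52675639 0.16807562 0.20039783] [ 6.11871314e+00  3.19925103e+01  9.73926678e+01 -8.86587007e-03
  5.06636491e+01  2.80735229e+01] [ 0.45888946 -0.15995447 -0.01983953]
```

View pics/c2.png

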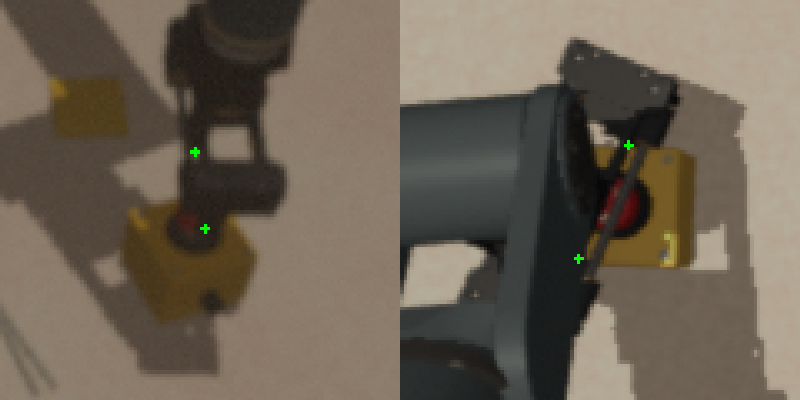

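```bash
python3 - <<'E'
from h import *
s=bot.read_state()
L=[]
for n in('scene','top'):
    p=vision.capture(n);u,v=proj(p,np.array([.5285,.1725,.15])).astype(int);r=50
    im=cv2.resize(p['pixels'][v-r:v+r,u-r:u+r],(400,400),interpolation=cv2.INTER_CUBIC)
    im=np.clip(im.astype(float)*2,0,255).astype(np.uint8)
    T=s['tcp_rot'];P=s['position']
    for e in(-.0435,.0435):
      for k,c in((0,(255,255,0)),(.0697,(0,255,0))):
        a=proj(p,P+T[:,0]*e+T[:,2]*k);cv2.circle(im,(int((a[0]-u+r)*4),int((a[1]-v+r)*4)),3,c,-1)
    L.append(im)
cv2.imwrite('pics/c3.png',np.hstack(L))
E
```

```text
(no output)
```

View pics/c3.png

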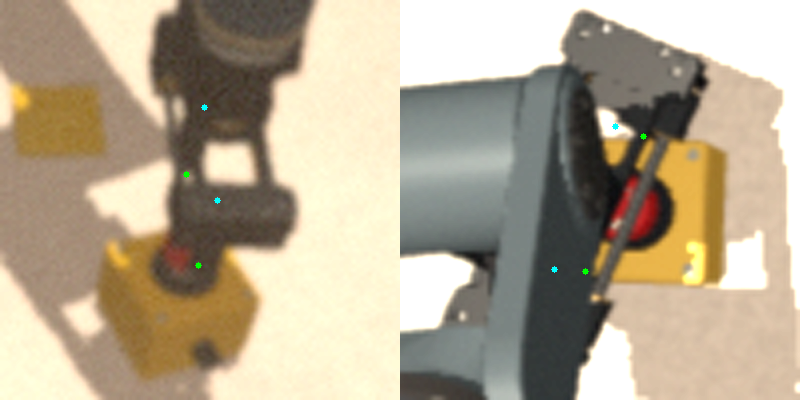

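The gripper is over the red head. I'll fine-correct by about 2 mm and descend so the tips straddle the head with their ends at about z = 0.092.

{"op": "play_rows", "data": {
  "series": [
    {"tx":0.003,"ty":0.003,"tz":0,"turn":0},
    {"tx":0,"ty":0,"tz":-0.016,"turn":0},
    {"tx":0,"ty":0,"tz":-0.016,"turn":0},
    {"tx":0,"ty":0,"tz":-0.015,"turn":0},
    {"tx":0,"ty":0,"tz":0,"turn":0},
    {"tx":0,"ty":0,"tz":0,"turn":0}
  ]
}}

```text
time_s: 4.1
position: [0.5287, 0.1709, 0.1617]
tcp_rot: [[0.928, -0.373, -0.002], [-0.373, -0.928, -0.0], [-0.002, 0.001, -1.0]]
force: [0.7, 1.0, -0.3]
opening: 1.002
```

{"op": "play_rows", "data": {
  "series": [
    {"tx":0,"ty":0,"tz":0,"turn":0},
    {"tx":0,"ty":0,"tz":0,"turn":0},
    {"tx":0,"ty":0,"tz":0,"turn":0},
    {"tx":0,"ty":0,"tz":0,"turn":0},
    {"tx":0,"ty":0,"tz":0,"turn":0},
    {"tx":0,"ty":0,"tz":0,"turn":0},
    {"tx":0,"ty":0,"tz":0,"turn":0},
    {"tx":0,"ty":0,"tz":0,"turn":0}
  ],
  "gripper": 0.3
}}

```text
time_s: 4.9
position: [0.5273, 0.1716, 0.1624]
tcp_rot: [[0.927, -0.374, -0.004], [-0.374, -0.927, 0.001], [-0.004, 0.001, -1.0]]
force: [-4.5, 3.1, 1.7]
opening: 0.455
```

Gripped: the opening of 39.6 mm matches the 40 mm head. I'll relieve the roughly 1.5 mm offset, then press.

{"op": "play_rows", "data": {
  "series": [
    {"tx":-0.002,"ty":0.001,"tz":0,"turn":0},
    {"tx":0,"ty":0,"tz":0,"turn":0},
    {"tx":0,"ty":0,"tz":0,"turn":0}
  ],
  "gripper": 0
}}

```text
time_s: 5.2
position: [0.5271, 0.1718, 0.1624]
tcp_rot: [[0.928, -0.373, -0.001], [-0.373, -0.928, -0.0], [-0.001, 0.001, -1.0]]
force: [-2.6, 1.6, 0.6]
opening: 0.454
```

{"op": "play_rows", "data": {
  "series": [
    {"tx":0,"ty":0,"tz":-0.003,"turn":0},
    {"tx":0,"ty":0,"tz":-0.003,"turn":0},
    {"tx":0,"ty":0,"tz":-0.003,"turn":0},
    {"tx":0,"ty":0,"tz":-0.002,"turn":0},
    {"tx":0,"ty":0,"tz":0,"turn":0},
    {"tx":0,"ty":0,"tz":0,"turn":0},
    {"tx":0,"ty":0,"tz":0,"turn":0}
  ]
}}

```text
time_s: 5.9
position: [0.5271, 0.1718, 0.1534]
tcp_rot: [[0.928, -0.373, -0.001], [-0.373, -0.928, -0.0], [-0.001, 0.001, -1.0]]
force: [-3.9, 1.5, 0.3]
opening: 0.448
```

{"op": "play_rows", "data": {
  "series": [
    {"tx":0,"ty":0,"tz":-0.002,"turn":0},
    {"tx":0,"ty":0,"tz":-0.002,"turn":0},
    {"tx":0,"ty":0,"tz":0,"turn":0}
  ]
}}

```text
time_s: 6.2
position: [0.5271, 0.1718, 0.1523]
tcp_rot: [[0.928, -0.373, -0.001], [-0.373, -0.928, -0.0], [-0.001, 0.0, -1.0]]
force: [-8.5, 0.6, 13.3]
opening: 0.449
```

It bottomed out: 10.1 mm of travel and 13 N against the stop. I'll take out the over-press, then turn clockwise while rising.

{"op": "play_rows", "data": {
  "series": [
    {"tx":0,"ty":0,"tz":0.002,"turn":0},
    {"tx":0,"ty":0,"tz":0,"turn":0}
  ]
}}

```text
time_s: 6.4
position: [0.5271, 0.1718, 0.1527]
tcp_rot: [[0.928, -0.373, -0.001], [-0.373, -0.928, -0.0], [-0.001, 0.0, -1.0]]
force: [-5.3, 0.8, 3.7]
opening: 0.452
```

{"op": "play_rows", "data": {
  "series": [
    {"tx":0,"ty":0,"tz":0.0013,"turn":-0.087},
    {"tx":0,"ty":0,"tz":0.0013,"turn":-0.087},
    {"tx":0,"ty":0,"tz":0.0013,"turn":-0.087},
    {"tx":0,"ty":0,"tz":0.0013,"turn":-0.087},
    {"tx":0,"ty":0,"tz":0.0013,"turn":-0.087}
  ]
}}

```text
time_s: 6.9
position: [0.5266, 0.1722, 0.1575]
tcp_rot: [[0.667, -0.745, -0.002], [-0.745, -0.667, 0.0], [-0.002, 0.001, -1.0]]
force: [-5.1, 2.6, 3.5]
opening: 0.452
```

{"op": "play_rows", "data": {
  "series": [
    {"tx":0,"ty":0,"tz":0.0013,"turn":-0.087},
    {"tx":0,"ty":0,"tz":0.0013,"turn":-0.087},
    {"tx":0,"ty":0,"tz":0.0013,"turn":-0.087},
    {"tx":0,"ty":0,"tz":0.0013,"turn":-0.087},
    {"tx":0,"ty":0,"tz":0.0013,"turn":-0.087},
    {"tx":0,"ty":0,"tz":0,"turn":0},
    {"tx":0,"ty":0,"tz":0,"turn":0}
  ]
}}

```text
time_s: 7.6
position: [0.5263, 0.1727, 0.1625]
tcp_rot: [[0.274, -0.962, -0.003], [-0.962, -0.274, 0.001], [-0.002, 0.002, -1.0]]
force: [-7.2, 4.0, 3.6]
opening: 0.453
```

```bash
python3 - <<'E'
from h import *
s=bot.read_state();T=s['tcp_rot'];print(s['position'],s['force'],s['moment'],s['joint_positions'],np.degrees(np.arctan2(T[1,0],T[0,0])))
E
```

```text
[0.52629608 0.1727092  0.16254913] [-7.15299044  4.01600174  3.56956276] [0.91187834 1.1370149  0.18904547] [ 6.56892413 35.49812488 98.62281481  0.12425984 46.02395423 80.55235798] -74.0699529024963
```

{"op": "play_rows", "data": {
  "series": [
    {"tx":0,"ty":0,"tz":0.001,"turn":-0.03},
    {"tx":0,"ty":0,"tz":0.0005,"turn":-0.02},
    {"tx":0,"ty":0,"tz":0,"turn":0},
    {"tx":0,"ty":0,"tz":0,"turn":0}
  ]
}}

```text
time_s: 8.0
position: [0.5258, 0.1727, 0.1629]
tcp_rot: [[0.226, -0.974, -0.004], [-0.974, -0.226, 0.0], [-0.001, 0.004, -1.0]]
force: [-6.1, 5.8, -1.3]
opening: 0.452
```

```bash
python3 - <<'E'
from h import *
s=bot.read_state();T=s['tcp_rot'];print(s['position'],s['force'],s['moment'],np.degrees(np.arctan2(T[1,0],T[0,0])))
E
```

```text
[0.52579564 0.17270124 0.16290331] [-6.06153741  5.81943035 -1.31612628] [0.96696172 1.02679779 0.66993097] -76.91917091842397
```

It's at the stop: the moment rose to 0.67 N m against under 0.1 needed to turn it, and the height is back at the start value. Now I'll open the gripper and rise straight up.

{"op": "play_rows", "data": {
  "series": [
    {"tx":0,"ty":0,"tz":0,"turn":0},
    {"tx":0,"ty":0,"tz":0,"turn":0},
    {"tx":0,"ty":0,"tz":0,"turn":0},
    {"tx":0,"ty":0,"tz":0,"turn":0},
    {"tx":0,"ty":0,"tz":0,"turn":0},
    {"tx":0,"ty":0,"tz":0,"turn":0},
    {"tx":0,"ty":0,"tz":0,"turn":0},
    {"tx":0,"ty":0,"tz":0,"turn":0}
  ],
  "gripper": 1
}}

```text
time_s: 8.8
position: [0.5276, 0.1718, 0.1639]
tcp_rot: [[0.223, -0.975, 0.0], [-0.975, -0.223, -0.0], [0.0, -0.0, -1.0]]
force: [0.2, 0.1, -1.0]
opening: 0.989
```

{"op": "play_rows", "data": {
  "series": [
    {"tx":0,"ty":0,"tz":0.02,"turn":0},
    {"tx":0,"ty":0,"tz":0.04,"turn":0},
    {"tx":0,"ty":0,"tz":0.04,"turn":0},
    {"tx":0,"ty":0,"tz":0.04,"turn":0},
    {"tx":0,"ty":-0.04,"tz":0.03,"turn":0},
    {"tx":0,"ty":-0.05,"tz":0,"turn":0},
    {"tx":0,"ty":-0.05,"tz":0,"turn":0},
    {"tx":0,"ty":-0.05,"tz":0,"turn":0},
    {"tx":0,"ty":-0.05,"tz":0,"turn":0},
    {"tx":0,"ty":-0.05,"tz":0,"turn":0}
  ]
}}

```text
time_s: 9.8
position: [0.5273, -0.0617, 0.3]
tcp_rot: [[0.223, -0.975, 0.0], [-0.975, -0.223, -0.0], [0.0, -0.0, -1.0]]
force: [0.1, -0.1, -0.2]
opening: 1.0
```

{"op": "play_rows", "data": {
  "series": [
    {"tx":0,"ty":-0.05,"tz":0,"turn":0},
    {"tx":0,"ty":-0.04,"tz":0,"turn":0},
    {"tx":0,"ty":0,"tz":0,"turn":0},
    {"tx":0,"ty":0,"tz":0,"turn":0},
    {"tx":0,"ty":0,"tz":0,"turn":0}
  ]
}}

```text
time_s: 10.3
position: [0.5272, -0.1311, 0.2997]
tcp_rot: [[0.224, -0.975, -0.001], [-0.975, -0.224, 0.001], [-0.001, 0.001, -1.0]]
force: [-0.1, 0.8, 0.1]
opening: 1.002
```

```bash
python3 - <<'E'
from h import *
s=bot.read_state();print(s['time_s'],s['position'],s['force'])
crops=[]
for n,uv in(('scene',(411,166)),('top',(209,208))):
    p=vision.capture(n)
    m=redmask(p,uv);ys,xs=np.nonzero(m)
    if len(xs): print(n,m.sum(),xs.min(),xs.max(),ys.min(),ys.max(),xs.mean(),ys.mean())
    cv2.imwrite(f'pics/{n}9.png',p['pixels'])
    o=cv2.imread(f'pics/{n}0.png');r=30
    f=lambda a:a[uv[1]-r:uv[1]+r,uv[0]-r:uv[0]+r]
    crops.append(cv2.resize(np.vstack([f(o),f(p['pixels'])]),None,fx=4.5,fy=4.5,interpolation=0))
cv2.imwrite('pics/c9.png',np.hstack(crops))
E
```

```text
10.3 [ 0.52719421 -0.13113454  0.29966838] [-0.05089305  0.75843178  0.11988588]
scene 126 406 417 159 172 411.57142857142856 165.53968253968253
top 180 201 217 201 216 209.48333333333332 208.42777777777778
```

View pics/c9.png

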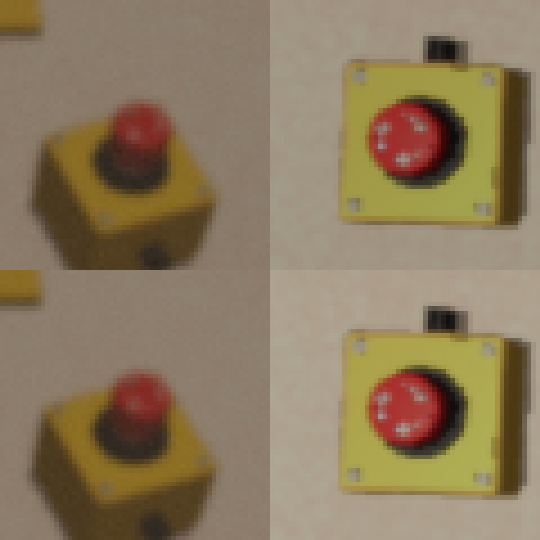

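View pics/scene9.png

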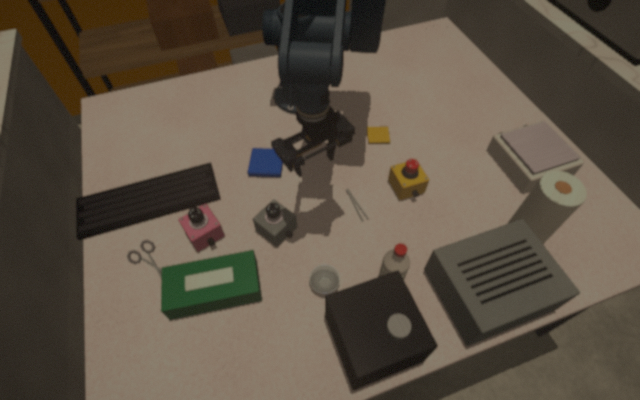

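The red head at scene (411,166) and top (209,208) is back within 0.2 px of its starting picture in both views. A 10 mm drop would show as about 3 px in the scene view. Its arrows are back at rest, and the grey and pink boxes look unchanged.

```bash
python3 -c "
from rig import bot
print(bot.hand_in())"
```

```text
the job is handed in; nothing more can be done
None
```

The emergency-stop check is done and handed in at about 10.3 s of the 48 s allowed.

- **Press:** I gripped the red head on the yellow box and pushed it down. It stopped after 10.1 mm with about 13 N against its stop.
- **Turn:** I turned it clockwise about 55° at the gripper while rising 10 mm. It reached the 52° stop, where the turning moment rose to 0.67 N m, and the height was back at its starting value.
- **Release:** I opened the gripper, rose straight up and moved clear.

In the last pictures the red head is within 0.2 px of its starting position in both cameras, so it is fully up, and it has turned back to rest. I did not touch the black button on the grey box or the pink look-alike, and both look unchanged.

No check failed. However, the force reading was near zero when I paused at 9 mm, where I expected about 4 N, so I pushed on until the stop was clear. I did not take a picture while the button was fully down, so that step rests on the travel and force readings.

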